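# Weigh the long piston and rod on the spring balance

### The arm

A 6-joint arm with a two-finger parallel gripper is mounted at the origin on the work surface. World frame = base frame: x ahead of the robot, y to its left, z up, the work surface at z = 0. Lengths are in m, angles in rad, forces in N, time in s.
With the tool pointing down it reaches from about 0.3 to 0.75 m from the base axis. Payload 8.5 kg.
Tool frame: the origin (TCP) lies midway between the tips of the shut fingers; the grasp point (between the pads) lies 19 mm behind it; z points along the fingers, y is the line along which they close (so a half turn about z gives the same grasp; the last joint's range is limited). The gripper opens to 85 mm and grips with 20 to 120 N. Pads are 22 mm wide; open, the fingers measure 114 mm over their backs; the gripper's body (76 mm by 85 mm) begins 54 mm behind the grasp point. The pads swing forward as they close: fully open they stand 13 mm farther back than shut.
Start: joints at [-1.484, 0.381, 1.297, -0, 1.464, -0.215], TCP at [0.163, -0.525, 0.231] pointing down, gripper open.
Joint ranges: [-3.11, 3.11], [-0.89, 2.33], [0.22, 2.48], [-1.42, 4.56], [0.17, 2.85], [-2.88, 2.88]. Speed limits (rad/s): [2.39, 2.39, 3.14, 3.14, 3.14, 3.14].

### API

Orientations are given as a 3x3 rotation matrix whose columns are the frame's x, y, z axes.
In Python, from cell import sense, get_image, job_done gives the robot as it stands.
- The arm moves only by the tool carry_out, never from a script. Its argument "plan" is a list of rows, each a list of 2 entries, a list of its own where there are three numbers: the shift along the tool's x, y, z in m, then the turn about the tool's z in rad. A call has 1 to 8 rows; each row is the pose to reach, as a shift and turn from the pose commanded when the call began, along the tool's axes at that moment; what a row does not reach only later rows make up. A row lasts 1/10 s, in which the tool goes at most 50 mm and 8.59 degrees, less where a joint would pass 70% of its speed; a pose out of reach is approached as far as the arm can. A call with a gripper value outside its range is refused whole. "jaw" is the closure, from 0 (fully open) to 1 (shut), set as the call begins (left out, the last holds). The fingers move at their own pace and stop on an object; the grip force is fixed at half the most. Time passes only in rows, so rows that repeat a pose let the fingers close. It gives the time, the measured TCP pose, the force, the opening and the grip force at its end, in the units of the state.
- sense(): the state, without advancing time (a new reading comes with each control period).
- get_image(name): name is "scene" or "top" or "wrist"; returns a dict with "img" (480x640x3 uint8, blue, green, red), "mtx" (3x3 intrinsics, pixels), "D" ([k1, k2, p1, p2, k3] as OpenCV has them; the pictures are not rectified), "extrinsics" (4x4, takes a point from world to camera coordinates). Camera axes: x right, y down, z forward; pixel columns grow to the right and rows downward; lengths in m; the calibration is good to about 2 mm. A picture is of the moment at which its call begins. There is no depth.
- job_done(): hands the job in; it is judged then, once.
The state is a dict: "time": time; "q": joint angles; "joint_vel": joint speeds; "joint_torque": joint torques, N m; "eef_pos": TCP position; "tool_rot": TCP orientation; "force": force on the tool from outside, world axes, zero at the start; "moment": the same for the moment, N m; "grip_width": opening from 0.0 (shut) to 1.0 (fully open); "finger_force": force on a finger pad.
Only numpy, scipy, OpenCV 4.12 (cv2) and the standard library are available. Lean on these libraries where they do the work, as an engineer would, in place of code of your own. Each camera call takes 0.05 s, during which the arm holds its last target. There are 200 camera calls.

### The job

Two pistons stand crown-down on the bench with their connecting rods pointing up; hang the taller one by the big eye of its rod on the hook of the spring balance so it can be weighed. Lower it gently, never driving the sprung hook down to its bottom stop, let go, and wait until the hook has settled and the part hangs still. Leave the shorter piston and rod standing where it is.

Things in the scene. Friction and masses are not known exactly. Their poses are not given: they have to be found in the camera images.
- long_rod: Taller piston with rod, rigid, 165 mm tall, 0.28-0.42 kg, crown down. Origin: centre of underside; z up the rod. Piston 57 mm dia x 45 high. Ring eye at top: centre 135 above origin, axis along x, 18 thick, hole 44, outside 58. Grip its flat side bosses: 64 apart over all along y, 18 wide, 34 high, at the eye's height; hole stays free. Same when turned half round about z.
- short_rod: Shorter piston with rod: same look, piston, eye and axes as the taller, but 132 mm tall, its eye centre 102 mm above its origin (centre of the underside). A bystander, to be left standing.
- hook_seat (a point): Top of the hook's 8 mm round prong, mid of its 20 mm level seat; 239 mm up unloaded, moves with it. z up; -x points to the free tip, 34 mm out, its top 14 mm above the seat. Towards +x the prong rises 10 mm and meets the balance's block at 80 mm, column at 97 mm (50 wide, top 23 mm above seat). Pass the eye over the tip along +x, then lower; it hangs with its centre 22 mm below the seat.
- hook (a joint): Dip of the sprung hook in m: 0 unloaded (top stop), 0.055 at the bottom stop. Spring 180 N/m, lightly damped: under the taller part hanging free it bobs for a second or two and settles at 0.014 to 0.023, depending on the part's mass.
Mind the look-alikes: they are no part of the job. What is shaped like the long_rod but purple or yellow is not meant.

How it is judged:
At the end, for the whole second after the job is handed in: Long part hangs by its eye on the hook: origin 135-175 mm below the seat, within 40 mm sideways, tilt under 0.3 rad; hook dipped 10-30 mm, slower than 15 mm/s, part slower than 40 mm/s. Short part within 30 mm of its start, tilt under 0.2 rad (horizontal distance between long_rod and hook_seat below 0.04 m and z of long_rod in the frame of hook_seat between -0.175 and -0.135 m and angle between long_rod's own z axis and vertical below 0.3 rad and value of joint hook between 0.01 and 0.03 m and velocity of joint hook between -0.015 and 0.015 m/s and linear speed of long_rod below 0.04 m/s and distance of short_rod from where it was at the start of the episode below 0.03 m and angle between short_rod's own z axis and vertical below 0.2 rad); the robot touches nothing.
It fails at once if the sprung hook is driven down to its bottom stop (dipped more than 52 mm) (value of joint hook above 0.052 m).
It fails at once if the shorter piston and rod is knocked over or carried off (tilted more than 0.4 rad or moved more than 50 mm) (angle between short_rod's own z axis and vertical above 0.4 rad or distance of short_rod from where it was at the start of the episode above 0.05 m).
It also fails if it takes over 45 s, if anything falls off the work surface, if the arm or the gripper's body presses on something with over 40 N, if the wrist force passes 120 N, or if a joint passes its speed limit or range.

## Working session

There is one attempt and no reset: what is moved stays moved. The work goes in short steps, Python scripts to look and compute and a tool call to move; the robot and the scene stay as the last step left them, time stands still between calls to the robot, and variables do not carry over. Pictures are saved under pics/ and viewed, at most 10 in all, crops included, and the job is handed in when it is done.

Besides the shell and the picture viewer there is one more tool, called in YAML: its name, and indented under it one key for each argument. carry_out: Moves the arm, as the interface text tells. Its arguments: {"type":"object","properties":{"plan":{"type":"array","items":{"type":"array"}},"jaw":{"type":"number"}},"required":["plan"]}

```bash
mkdir -p pics
cat > h.py <<'E'
import numpy as np, cv2
from cell import sense,get_image,job_done
def ray(c,px):
    u=cv2.undistortPoints(np.array([[px]],float),c['mtx'],np.array(c['D'],float))[0,0]
    E=np.array(c['extrinsics']);R=E[:3,:3];o=-R.T@E[:3,3];d=R.T@np.array([u[0],u[1],1]);return o,d/np.linalg.norm(d)
def plane(c,px,z):
    o,d=ray(c,px);return o+d*(z-o[2])/d[2]
def tri(*cp):
    A=np.zeros((3,3));b=np.zeros(3)
    for c,px in cp:
        o,d=ray(c,px);P=np.eye(3)-np.outer(d,d);A+=P;b+=P@o
    x=np.linalg.solve(A,b);return x,[np.linalg.norm(np.cross(x-ray(c,p)[0],ray(c,p)[1])) for c,p in cp]
def proj(c,p):
    E=np.array(c['extrinsics']);return cv2.projectPoints(np.array([p],float),cv2.Rodrigues(E[:3,:3])[0],E[:3,3],c['mtx'],np.array(c['D'],float))[0][0,0]
E
python3 - <<'E'
from h import *
import pickle
C={n:get_image(n) for n in('scene','top','wrist')}
for n,c in C.items():
    for k in('mtx','D','extrinsics'): c[k]=np.array(c[k],float)
    cv2.imwrite(f'pics/{n}0.png',c['img']);print(n,ray(c,(320,240)))
pickle.dump(C,open('c0.pkl','wb'));s=sense();print(s['eef_pos'],s['tool_rot'],s['time'],s['force'])
E
```

```text
scene (array([ 1.23933183, -0.30978307,  0.73050992]), array([-0.75433969,  0.29996908, -0.58394364]))
top (array([ 0.39044102, -0.01026509,  1.0271223 ]), array([ 0.12573342,  0.01118936, -0.99200096]))
wrist (array([ 0.24363119, -0.49962462,  0.37259648]), array([-0.31277209, -0.10833722, -0.94362952]))
[ 0.16344309 -0.52493178  0.23087037] [[ 9.54815535e-01  2.97199068e-01 -9.31375106e-05]
 [ 2.97198993e-01 -9.54814954e-01  1.07765012e-03]
 [ 2.31347525e-04 -1.05663745e-03 -9.99999415e-01]] 0.15 [-0.6246259   0.12388234  0.20733269]
```

View pics/scene0.png

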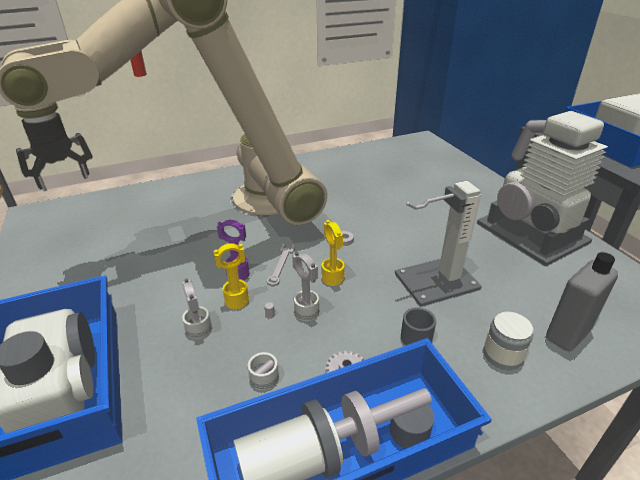

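View pics/top0.png

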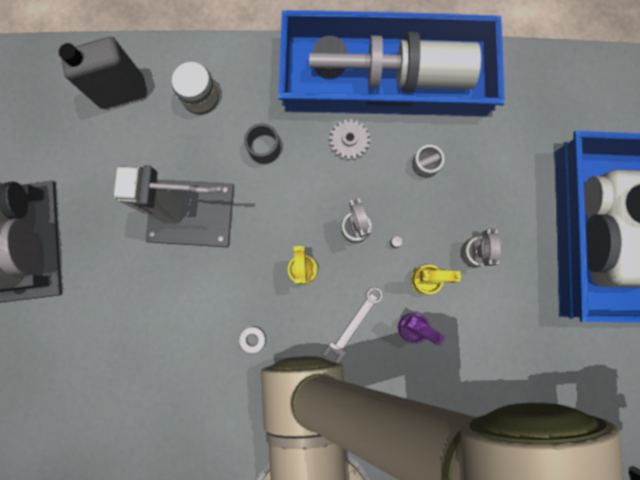

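The scene view shows the grey rods at about (196,310) and (306,288), the hook tip at (410,205) and the balance head at (465,190). In the top view the rods are at about (357,222) and (484,247), with the prong running from (150,186) to (228,190). I'll crop in closer.

Run:
```python
from h import *
import pickle
C=pickle.load(open('c0.pkl','rb'))
s=C['scene']['img'];t=C['top']['img']
f=lambda im,x,y,w,h,k:cv2.resize(im[y:y+h,x:x+w],None,fx=k,fy=k,interpolation=cv2.INTER_CUBIC)
a=np.vstack([np.hstack([f(s,170,240,80,100,4),f(s,270,240,80,100,4)])[:, :640],f(s,395,165,100,50,4)[:, :400].copy() if 0 else np.hstack([f(s,400,170,100,50,4),np.zeros((200,240,3),np.uint8)])])
b=np.vstack([np.hstack([f(t,330,185,80,70,5),f(t,445,215,80,70,5)]),f(t,105,150,160,50,5)])
cv2.imwrite('pics/a.png',a);cv2.imwrite('pics/b.png',b);print(a.shape,b.shape)
```

```text
(600, 640, 3) (600, 800, 3)
```

View pics/a.png

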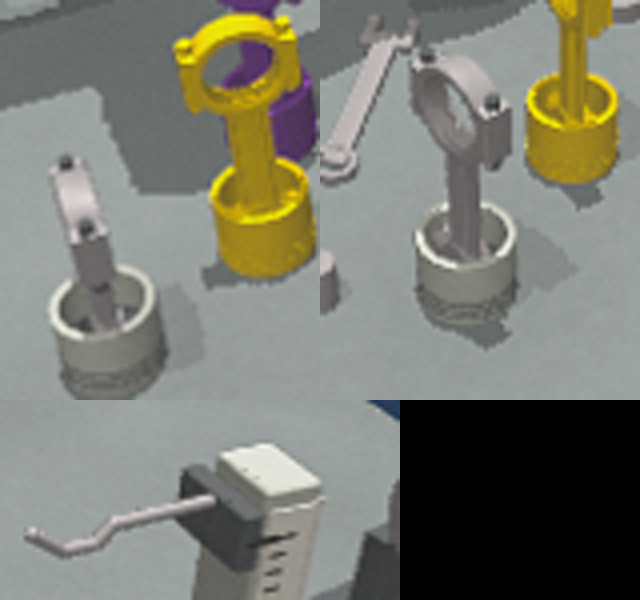

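View pics/b.png

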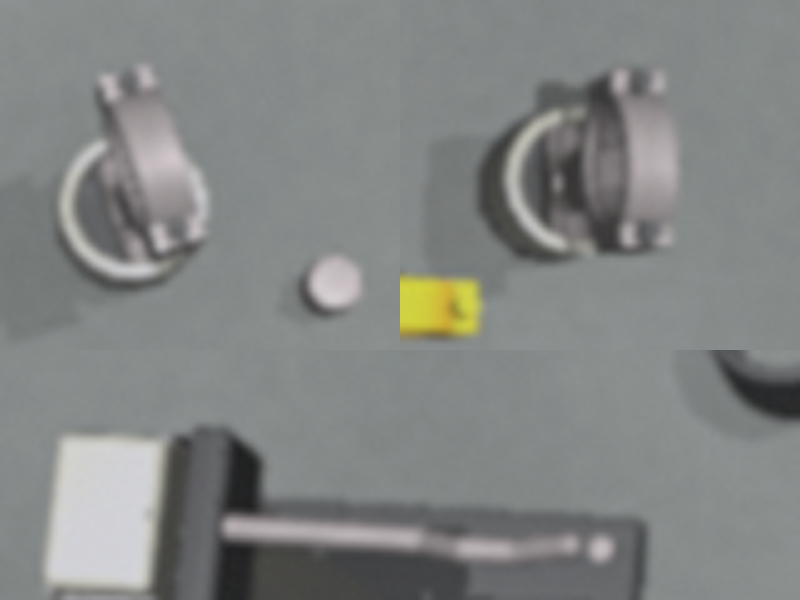

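Run:
```python
from h import *
import pickle
C=pickle.load(open('c0.pkl','rb'));S,T=C['scene'],C['top']
np.set_printoptions(precision=4,suppress=True)
for n,a,b in [('longfar',(296.25,254.25),(365.4,232.4)),('longnear',(313.25,265.5),(355.2,201.6)),('longrim',(306.5,300),(356.6,226.4)),
 ('shortfar',(187,280),(494,261.4)),('shortnear',(191.75,297),(492.4,231)),('shortrim',(196.25,316.25),(480,251)),
 ('tip',(407.5,203.75),(219.4,188.6)),('seat',(421,206.5),(201.4,189.8)),('block',(453.25,194.5),(150,185.4))]:
    print(n,*tri((S,a),(T,b)))
for z,p in((.152,(365.4,232.4)),(.152,(355.2,201.6)),(.045,(356.6,226.4)),(.045,(480,251)),(.239,(201.4,189.8)),(.253,(219.4,188.6)),(.249,(150,185.4))):print(z,plane(T,p,z))
print(plane(S,(306.5,300),.045),plane(S,(421,206.5),.239))
```

```text
longfar [ 0.5169 -0.078   0.1492] [np.float64(0.00017025587501336888), np.float64(0.0001702558750133693)]
longnear [ 0.5699 -0.0595  0.1519] [np.float64(7.792790463355879e-05), np.float64(7.792790463355412e-05)]
longrim [ 0.5447 -0.069   0.0362] [np.float64(0.0006204423458833726), np.float64(0.0006204423458834103)]
shortfar [ 0.475  -0.3089  0.1207] [np.float64(0.0005512162777354723), np.float64(0.0005512162777353857)]
shortnear [ 0.5296 -0.3076  0.1187] [np.float64(0.0002909841872549569), np.float64(0.00029098418725479787)]
shortrim [ 0.5022 -0.3085  0.0389] [np.float64(0.0008396773898218758), np.float64(0.0008396773898219216)]
tip [0.566  0.157  0.2469] [np.float64(0.00037766534739977687), np.float64(0.00037766534739981715)]
seat [0.5673 0.1899 0.2326] [np.float64(0.0007843526636274453), np.float64(0.000784352663627534)]
block [0.5698 0.2689 0.2456] [np.float64(0.00046095544506688697), np.float64(0.00046095544506694465)]
0.152 [ 0.5164 -0.078   0.152 ]
0.152 [ 0.5698 -0.0595  0.152 ]
0.045 [ 0.5431 -0.0691  0.045 ]
0.045 [ 0.5013 -0.3075  0.045 ]
0.239 [0.5655 0.1876 0.239 ]
0.253 [0.5648 0.156  0.253 ]
0.249 [0.5688 0.2672 0.249 ]
[ 0.5537 -0.0715  0.045 ] [0.5759 0.1844 0.239 ]
```

The bolt tops are at 149–152 mm on the middle rod, so that is the long one, and at 119 mm on the other, so that is the short one. The hook seat is near (0.567, 0.190, 0.239), with its +x axis almost along world +y. The tip-to-seat and seat-to-block distances of 33 and 79 mm match the data. Now I'll move above the long rod.

carry_out:
  plan:
    - [[0.498,-0.322,-0.02],-1.605]
    - [[0.498,-0.322,-0.02],-1.605]
    - [[0.498,-0.322,-0.02],-1.605]
    - [[0.498,-0.322,-0.02],-1.605]
    - [[0.498,-0.322,-0.02],-1.605]
    - [[0.498,-0.322,-0.02],-1.605]
    - [[0.498,-0.322,-0.02],-1.605]
    - [[0.498,-0.322,-0.02],-1.605]
  jaw: 0

```text
time: 0.95
eef_pos: [0.4204, -0.2163, 0.2449]
tool_rot: [[0.063, 0.998, 0.0], [0.998, -0.063, -0.0], [-0.0, 0.0, -1.0]]
force: [1.1, -0.2, -0.3]
grip_width: 1.001
finger_force: 0.0
```

```bash
cat >> h.py <<'E'
def togo(p,yaw):
    "shift and turn in tool axes to bring TCP to p with tool x yaw"
    s=sense();R=np.array(s['tool_rot']);e=np.array(s['eef_pos']);y0=np.arctan2(R[1,0],R[0,0])
    d=(yaw-y0+np.pi)%(2*np.pi)-np.pi
    print('t',round(s['time'],2),'eef',e.round(4),'yaw',round(y0,4),'shift',(R.T@(np.array(p)-e)).round(4),'turn',round(-d,4),'F',np.array(s['force']).round(2),'grip',s['grip_width'],s['finger_force'],'j6',round(s['q'][5],2))
E
python3 -c "
from h import *
togo((.543,-.0687,.251),1.907)"
```

```text
t 0.95 eef [ 0.4204 -0.2163  0.2449] yaw 1.5078 shift [ 0.155   0.1131 -0.0061] turn -0.3992 F [ 1.1  -0.18 -0.27] grip 1.000560589940945 0.0 j6 -0.66
```

carry_out:
  plan:
    - [[0.155,0.113,-0.006],-0.399]
    - [[0.155,0.113,-0.006],-0.399]
    - [[0.155,0.113,-0.006],-0.399]
    - [[0.155,0.113,-0.006],-0.399]
    - [[0.155,0.113,-0.006],-0.399]
    - [[0.155,0.113,-0.006],-0.399]

```text
time: 1.55
eef_pos: [0.543, -0.0706, 0.2503]
tool_rot: [[-0.326, 0.946, -0.001], [0.946, 0.326, 0.0], [0.0, -0.001, -1.0]]
force: [0.2, -0.4, 0.9]
grip_width: 0.999
finger_force: 0.0
```

Run:
```python
from h import *
import pickle
togo((.543,-.0687,.251),1.907)
c=get_image('wrist')
for k in('mtx','D','extrinsics'): c[k]=np.array(c[k],float)
pickle.dump(c,open('w1.pkl','wb'));cv2.imwrite('pics/w1.png',c['img'])
u=np.array([np.cos(.336),np.sin(.336),0]);o=np.array([.543,-.0687,0])
for p in (o+.028*u+[0,0,.152],o-.028*u+[0,0,.152],o+[0,0,.164],o+[0,0,.045]):print(p,proj(c,p))
```

```text
t 1.55 eef [ 0.543  -0.0706  0.2503] yaw 1.9025 shift [ 0.0018  0.0007 -0.0007] turn -0.0045 F [ 0.17 -0.37  0.91] grip 0.9993161314914834 0.0 j6 -0.68
[ 0.56943427 -0.05946802  0.152     ] [354.70070658 237.36800983]
[ 0.51656573 -0.07793198  0.152     ] [277.34747244 237.68616325]
[ 0.543  -0.0687  0.164 ] [316.02372761 243.15483559]
[ 0.543  -0.0687  0.045 ] [315.97482235 203.26602916]
```

View pics/w1.png

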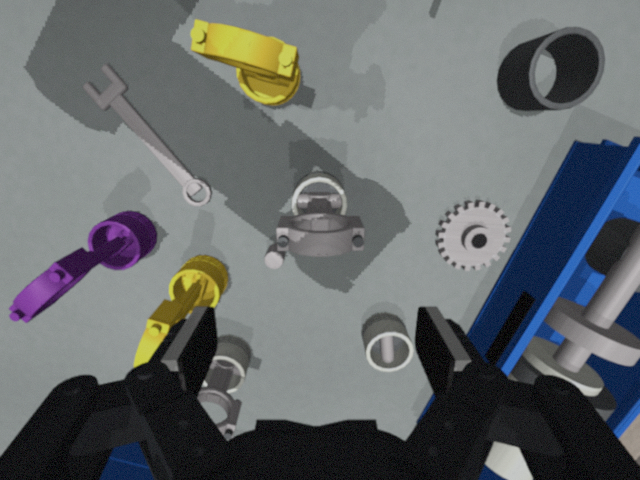

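The wrist view puts the bosses at (283,240) and (358,238). The middle is about 4 px from the prediction, which is 2–3 mm along tool +y. I'll correct that, descend and close.

carry_out:
  plan:
    - [[0.001,0.0025,0.045],-0.004]
    - [[0.001,0.0025,0.09],-0.004]
    - [[0.001,0.0025,0.125],-0.004]
    - [[0.001,0.0025,0.14],-0.004]
    - [[0.001,0.0025,0.14],-0.004]
    - [[0.001,0.0025,0.14],-0.004]
  jaw: 0

```text
time: 2.2
eef_pos: [0.545, -0.0705, 0.1116]
tool_rot: [[-0.326, 0.945, 0.001], [0.945, 0.326, -0.0], [-0.001, 0.001, -1.0]]
force: [-0.0, -0.4, 0.0]
grip_width: 0.997
finger_force: 0.0
```

carry_out:
  plan:
    - [[0,0,0],0]
    - [[0,0,0],0]
    - [[0,0,0],0]
    - [[0,0,0],0]
    - [[0,0,0],0]
    - [[0,0,0],0]
  jaw: 1

```text
time: 2.8
eef_pos: [0.5456, -0.0698, 0.1124]
tool_rot: [[-0.328, 0.945, 0.003], [0.945, 0.328, -0.001], [-0.002, 0.002, -1.0]]
force: [-0.7, -0.1, 6.0]
grip_width: 0.741
finger_force: 66.0
```

```bash
python3 -c "
from h import *
togo((.543,-.0687,.251),1.907)
c=get_image('wrist');cv2.imwrite('pics/w2.png',c['img'])"
```

```text
t 2.8 eef [ 0.5456 -0.0698  0.1124] yaw 1.905 shift [ 0.0016 -0.0018 -0.1386] turn -0.002 F [-0.68 -0.13  5.95] grip 0.7407190711034992 65.97755670547485 j6 -0.68
```

View pics/w2.png

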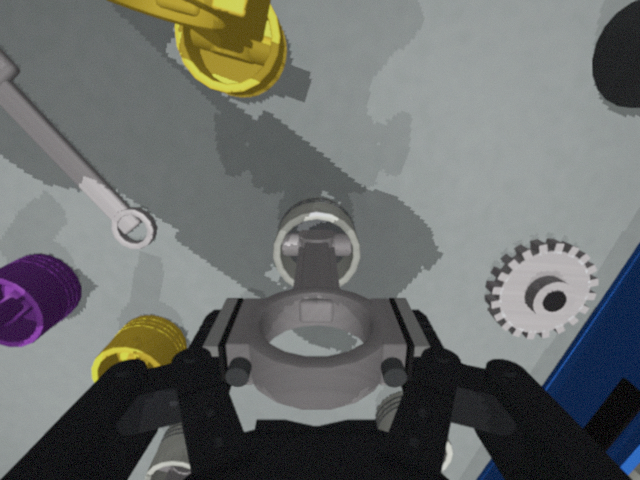

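The grasp looks right: the ring sits between the pads at about (313,335) and the opening is 63 mm. I'll lift to the passing height, which puts the eye centre near 0.242.

carry_out:
  plan:
    - [[0,0,-0.01],0]
    - [[0,0,-0.03],0]
    - [[0,0,-0.055],0]
    - [[0,0,-0.08],0]
    - [[0,0,-0.1],0]
    - [[0,0,-0.107],0]
    - [[0,0,-0.107],0]
    - [[0,0,-0.107],0]

```text
time: 3.65
eef_pos: [0.5444, -0.0693, 0.2168]
tool_rot: [[-0.328, 0.945, -0.002], [0.945, 0.328, 0.001], [0.001, -0.002, -1.0]]
force: [-0.1, -0.4, -4.1]
grip_width: 0.74
finger_force: 67.2
```

carry_out:
  plan:
    - [[0.01,0.007,0],0.03]
    - [[0.03,0.017,0],0.08]
    - [[0.055,0.03,0],0.15]
    - [[0.085,0.043,0],0.22]
    - [[0.115,0.057,0],0.29]
    - [[0.14,0.068,0],0.34]
    - [[0.153,0.075,0],0.369]
    - [[0.158,0.076,0],0.369]

```text
time: 4.45
eef_pos: [0.5646, 0.1061, 0.2164]
tool_rot: [[0.033, 0.999, -0.002], [0.999, -0.033, 0.0], [0.0, -0.002, -1.0]]
force: [0.6, 0.1, -2.3]
grip_width: 0.742
finger_force: 67.0
```

Run:
```python
from h import *
import pickle
togo((.569,.189,.2194),1.536)
S=get_image('scene');T=get_image('top');
for n,c in(('s',S),('t',T)):
    for k in('mtx','D','extrinsics'): c[k]=np.array(c[k],float)
pickle.dump((S,T),open('c1.pkl','wb'))
f=lambda im,x,y,w,h,k:cv2.resize(im[y:y+h,x:x+w],None,fx=k,fy=k,interpolation=cv2.INTER_CUBIC)
a=np.hstack([f(S['img'],300,100,200,240,2),f(T['img'],100,120,200,240,2)[:,:400]]);cv2.imwrite('pics/p1.png',a)
```

```text
t 4.45 eef [0.5646 0.1061 0.2164] yaw 1.5374 shift [ 0.083   0.0017 -0.003 ] turn 0.0014 F [ 0.64  0.13 -2.28] grip 0.74177287255221 66.96502447128296 j6 0.01
```

View pics/p1.png

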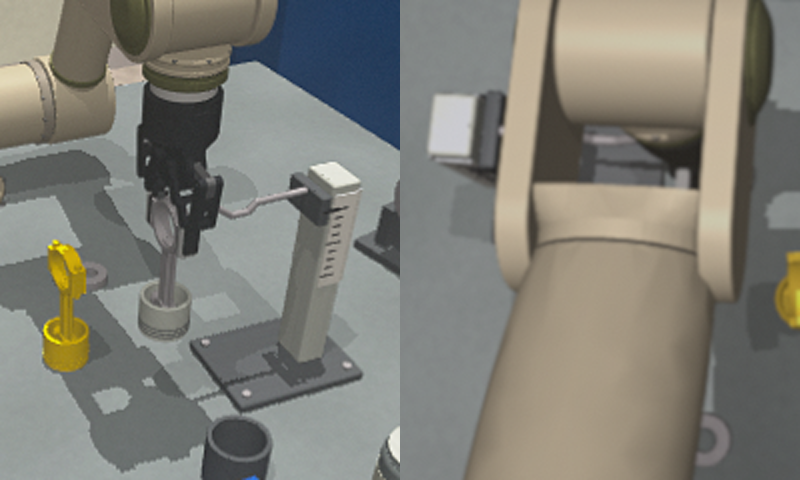

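The part hangs upright in the gripper, with its eye at crop (163,222) facing the hook tip at (222,210). I'll raise it 3 mm and thread it slowly along +x.

carry_out:
  plan:
    - [[0.0,0.001,-0.003],0]
    - [[0.01,0.001,-0.003],0]
    - [[0.02,0.001,-0.003],0]
    - [[0.03,0.001,-0.003],0]
    - [[0.04,0.001,-0.003],0]
    - [[0.048,0.001,-0.003],0]
    - [[0.055,0.001,-0.003],0]
    - [[0.055,0.001,-0.003],0]

```text
time: 5.35
eef_pos: [0.5678, 0.1606, 0.2207]
tool_rot: [[0.034, 0.999, -0.0], [0.999, -0.034, 0.0], [0.0, -0.0, -1.0]]
force: [-0.4, -0.2, -3.5]
grip_width: 0.739
finger_force: 67.0
```

Run:
```python
from h import *
import pickle
togo((.569,.189,.2194),1.536)
S=get_image('scene')
for k in('mtx','D','extrinsics'): S[k]=np.array(S[k],float)
f=lambda im,x,y,w,h,k:cv2.resize(im[y:y+h,x:x+w],None,fx=k,fy=k,interpolation=cv2.INTER_CUBIC)
cv2.imwrite('pics/p2.png',f(S['img'],350,140,150,110,5))
print(proj(S,(.5665,.19,.235)))
```

```text
t 5.35 eef [0.5678 0.1606 0.2207] yaw 1.5369 shift [0.0284 0.0002 0.0013] turn 0.0009 F [-0.43 -0.21 -3.54] grip 0.7392579239340035 66.96031093597412 j6 0.11
[420.5868448  205.44648384]
```

View pics/p2.png

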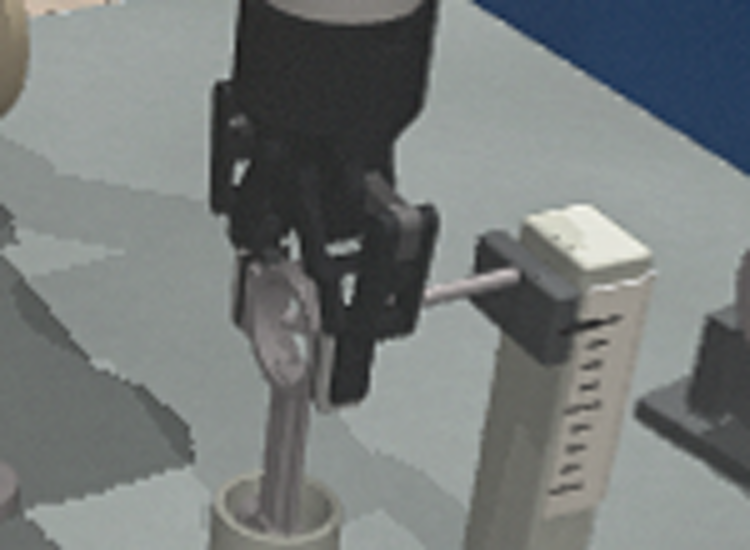

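The prong shows inside the eye at crop (290,315), and the force is the weight alone at about 3.5 N, so nothing is touching. I'll advance to the seat and then lower.

carry_out:
  plan:
    - [[0.008,0,0],0]
    - [[0.016,0,0],0]
    - [[0.024,0,0],0]
    - [[0.028,0,0],0]
    - [[0.028,0,0],0]
    - [[0.028,0,0],0]

```text
time: 6.0
eef_pos: [0.5688, 0.1876, 0.2207]
tool_rot: [[0.035, 0.999, -0.0], [0.999, -0.035, -0.0], [-0.0, -0.0, -1.0]]
force: [0.4, 0.1, -2.7]
grip_width: 0.739
finger_force: 66.9
```

carry_out:
  plan:
    - [[0,0,0.005],0]
    - [[0,0,0.01],0]
    - [[0,0,0.015],0]
    - [[0,0,0.02],0]
    - [[0,0,0.024],0]
    - [[0,0,0.027],0]
    - [[0,0,0.03],0]
    - [[0,0,0.03],0]

```text
time: 6.8
eef_pos: [0.5688, 0.1876, 0.1905]
tool_rot: [[0.035, 0.999, -0.0], [0.999, -0.035, -0.0], [-0.0, -0.0, -1.0]]
force: [0.8, -1.0, -1.8]
grip_width: 0.745
finger_force: 67.0
```

carry_out:
  plan:
    - [[0,0,0.004],0]
    - [[0,0,0.007],0]
    - [[0,0,0.01],0]
    - [[0,0,0.013],0]
    - [[0,0,0.015],0]
    - [[0,0,0.015],0]
    - [[0,0,0.015],0]

```text
time: 7.5
eef_pos: [0.569, 0.1876, 0.176]
tool_rot: [[0.035, 0.999, 0.0], [0.999, -0.035, -0.0], [0.0, 0.0, -1.0]]
force: [-0.0, -0.8, -0.2]
grip_width: 0.741
finger_force: 67.2
```

Run:
```python
from h import *
togo((.569,.189,.1755),1.536)
L=[]
for i in range(6):
    S=get_image('scene');L.append(sense()['force'][2])
print(np.round(L,2))
f=lambda im,x,y,w,h,k:cv2.resize(im[y:y+h,x:x+w],None,fx=k,fy=k,interpolation=cv2.INTER_CUBIC)
cv2.imwrite('pics/p3.png',f(S['img'],350,140,150,110,5))
```

```text
t 7.5 eef [0.569  0.1876 0.176 ] yaw 1.5357 shift [ 0.0014 -0.      0.0005] turn -0.0003 F [-0.05 -0.78 -0.21] grip 0.7411546790598385 67.18733310699463 j6 0.16
[ 0.43 -0.43  0.5   0.66  1.22  1.08]
```

View pics/p3.png

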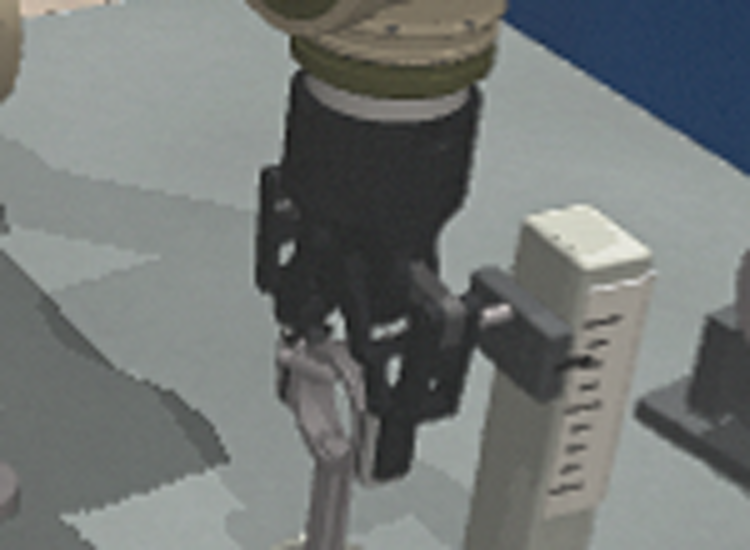

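The balance pointer has moved down from crop y 325 to 360, the prong lies at the top of the hole, and the net force is about 0. I'll open the jaws.

carry_out:
  plan:
    - [[0,0,0],0]
    - [[0,0,0],0]
    - [[0,0,0],0]
    - [[0,0,0],0]
    - [[0,0,0],0]
    - [[0,0,0],0]
    - [[0,0,0],0]
    - [[0,0,0],0]
  jaw: 0

```text
time: 8.6
eef_pos: [0.5689, 0.1876, 0.1758]
tool_rot: [[0.035, 0.999, -0.0], [0.999, -0.035, 0.0], [0.0, -0.0, -1.0]]
force: [0.4, 0.0, -0.4]
grip_width: 1.001
finger_force: 0.0
```

carry_out:
  plan:
    - [[0,0,-0.01],0]
    - [[0,0,-0.025],0]
    - [[0,0,-0.045],0]
    - [[0,0,-0.07],0]
    - [[0,0,-0.1],0]
    - [[0,0,-0.13],0]
    - [[0,0,-0.15],0]
    - [[0,0,-0.15],0]

```text
time: 9.4
eef_pos: [0.5694, 0.1877, 0.3295]
tool_rot: [[0.035, 0.999, 0.007], [0.999, -0.035, 0.001], [0.001, 0.007, -1.0]]
force: [-0.5, 0.7, -0.2]
grip_width: 1.0
finger_force: 0.0
```

carry_out:
  plan:
    - [[0,0,0],0]
    - [[0,0,0],0]
    - [[0,0,0],0]
    - [[0,0,0],0]
    - [[0,0,0],0]
    - [[0,0,0],0]
    - [[0,0,0],0]
    - [[0,0,0],0]

```text
time: 10.2
eef_pos: [0.5689, 0.1876, 0.3258]
tool_rot: [[0.035, 0.999, 0.0], [0.999, -0.035, -0.0], [-0.0, 0.0, -1.0]]
force: [-0.2, -0.1, -0.3]
grip_width: 0.998
finger_force: 0.0
```

carry_out:
  plan:
    - [[0,0,0],0]
    - [[0,0,0],0]
    - [[0,0,0],0]
    - [[0,0,0],0]
    - [[0,0,0],0]
    - [[0,0,0],0]
    - [[0,0,0],0]
    - [[0,0,0],0]

```text
time: 11.0
eef_pos: [0.5689, 0.1876, 0.3258]
tool_rot: [[0.035, 0.999, 0.0], [0.999, -0.035, 0.0], [0.0, 0.0, -1.0]]
force: [-0.0, 0.2, -1.1]
grip_width: 1.001
finger_force: 0.0
```

Run:
```python
from h import *
togo((.569,.189,.1755),1.536)
P=None
for i in range(40):
    S=get_image('scene')
    if i%8==0:
        g=cv2.cvtColor(S['img'],6)[150:330,390:480].astype(float)
        if P is not None: print(i,'diff px>25:',int((abs(g-P)>25).sum()))
        P=g
cv2.imwrite('pics/p4.png',cv2.resize(S['img'][140:340,170:490],None,fx=2.5,fy=2.5,interpolation=cv2.INTER_CUBIC))
```

```text
t 11.0 eef [0.5689 0.1876 0.3258] yaw 1.5358 shift [1.400e-03 1.000e-04 1.503e-01] turn -0.0002 F [-0.05  0.19 -1.14] grip 1.0008332301195286 0.0 j6 0.16
8 diff px>25: 0
16 diff px>25: 0
24 diff px>25: 0
32 diff px>25: 0
```

View pics/p4.png

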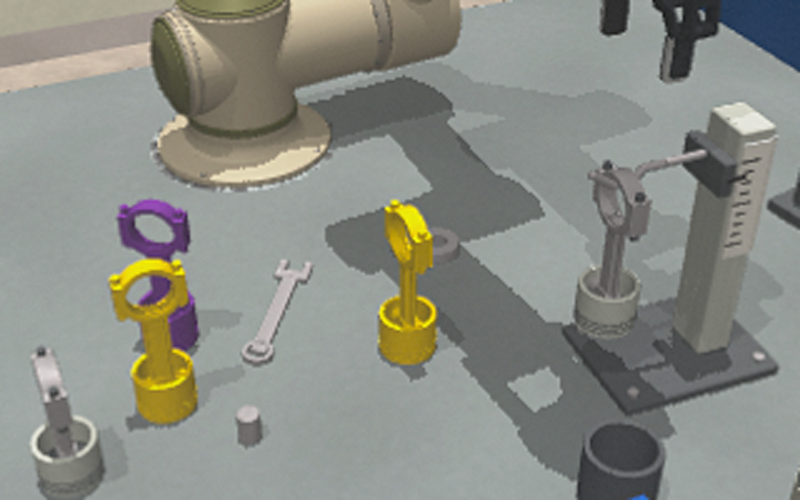

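The part hangs upright on the hook at crop (612,250), the picture shows no motion, and the gripper is clear. The short rod still stands at (62,430).

```bash
python3 -c "
from cell import job_done
print(job_done())"
```

```text
the job is handed in; nothing more can be done
None
```

The taller piston hangs still by its big eye on the settled hook, the shorter one was left standing, and the job is handed in (no verdict returned).

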